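# Mark both ends of a shelf board in the dowel jig and rack it

### The job

Mark both ends of the loose dark board in the blue dowel-marking jig: first push its red-painted end squarely into the jig until the steel spring bar is fully back and hold it there for a moment, then turn the board end for end and do the same with the plain end. Then slide the board flat into the free upper slot of the plywood rack, plain end first and fully home against the back, so that the red end sticks out, and let go. Do not shove or tip the paint tin, glue bottle, jar or sanding block.

Things in the scene. Friction and masses are not known exactly. Their poses are not given: they have to be found in the camera images.
- board: loose dark wooden board, 160 long (x), 60 wide (y), 20 thick (z) mm, 0.1 to 0.2 kg, lying flat on the bench. Origin: centre of its underside; x points along its length to the red end, z up. The last 22 mm at the +x end are painted red
- board_red (a point): centre of the board's red end face (board x = +80 mm, 10 mm above its underside)
- board_plain (a point): centre of the board's plain end face (board x = -80 mm, 10 mm above its underside)
- jig: blue dowel-marking jig, fixed, open towards its own -x (roughly at the robot). Origin on the bench, on its centre line; x points into the jig. Two cheeks 15 mm thick, 36 mm high, 65 mm apart inside, from x = -25 to +30 mm; behind them a block 95 mm wide, 45 mm high, x = 30 to 60 mm, with thin pins 28 mm out behind. No base plate: the board lies on the bench between the cheeks
- jig_face (a point): centre of the front face of the steel spring bar, 10 mm above the bench, between the cheeks at jig x = -10 mm when free (15 mm inside the cheeks' front ends); moves with the bar; axes as the jig's. The bar is 62 mm wide, 3 to 37 mm above the bench
- jig_bar (a joint): travel of the steel spring bar along jig +x, in m: 0 free, 0.008 fully back against its stop (marks are made beyond 0.006). It springs back; 2.4 N to start, 12 N at the stop
- rack: fixed plywood rack, 134 deep (x), 88 wide (y), 65 high (z) mm, open towards its own -x (roughly at the robot). Origin: centre of underside; x points into the slots. Lower slot: holds a finished board. Upper slot: free, 64 wide, 24 high (z = 35 to 59), 124 deep (x = -67 to +57); its roof is a strip 18 mm wide along each side wall, open between. A board fully home sticks out 36 mm
- rack_mouth (a point): middle of the upper slot's floor edge at the mouth (rack x = -67 mm, z = 35 mm)
- rack_stop (a point): centre of the upper slot's back stop face (rack x = +57 mm, z = 45 mm)
- tin: bystander: paint tin, steel with a blue label, diameter 86, height 110 mm, standing; origin centre of its underside
- glue: bystander: white glue bottle with a red cap, diameter 60, height 190 mm, standing; origin centre of its underside
- jar: bystander: amber jar, diameter 60, height 75 mm, standing; origin centre of its underside
- sander: bystander: cork sanding block with a green grip, 110 x 60 x 42 mm, lying flat; origin centre of its underside
There are look-alikes about, which are no part of the job. What is shaped like the rack but orange or pink is not meant.

How it is judged:
On the way, in this order (a step that is already met when the one before it is completed fails the run):
1. the red end is held square against the jig's bar, bar pushed back more than 6 mm, for 0.2 s (value of joint jig_bar above 0.006 m and x of board_red in the frame of jig_face between -0.004 and 0.003 m and y of board_red in the frame of jig_face between -0.006 and 0.006 m and z of board_red in the frame of jig_face between -0.008 and 0.01 m and angle between the x axis of board and the x axis of jig, either way round below 0.07 rad), for 0.2 s.
2. the plain end is held square against the jig's bar, bar pushed back more than 6 mm, for 0.2 s (value of joint jig_bar above 0.006 m and x of board_plain in the frame of jig_face between -0.004 and 0.003 m and y of board_plain in the frame of jig_face between -0.006 and 0.006 m and z of board_plain in the frame of jig_face between -0.008 and 0.01 m and angle between the x axis of board and the x axis of jig, either way round below 0.07 rad), for 0.2 s.
At the end, for the whole second after the job is handed in: The board lies at rest, flat in the rack's upper slot, plain end within 6 mm of the back stop and red end sticking out; the tin, glue bottle, jar and sanding block still stand within 30 mm of where they were (x of board_plain in the frame of rack_stop between -0.006 and 0.003 m and y of board_plain in the frame of rack_stop between -0.006 and 0.006 m and z of board_plain in the frame of rack_stop between -0.004 and 0.006 m and angle between the x axis of board and the x axis of rack, either way round below 0.06 rad and angle between the z axis of board and the z axis of rack, either way round below 0.06 rad and linear speed of board below 0.01 m/s and distance of each of tin, glue, jar, sander from where it was at the start of the episode below 0.03 m and angle between each of tin, glue, jar, sander's own z axis and vertical below 0.2 rad); the robot touches nothing.
It fails at once if the paint tin is shoved more than 30 mm or tipped (distance of tin from where it was at the start of the episode above 0.03 m or angle between tin's own z axis and vertical above 0.3 rad).
It fails at once if the glue bottle is shoved more than 30 mm or tipped (distance of glue from where it was at the start of the episode above 0.03 m or angle between glue's own z axis and vertical above 0.3 rad).
It fails at once if the jar is shoved more than 30 mm or tipped (distance of jar from where it was at the start of the episode above 0.03 m or angle between jar's own z axis and vertical above 0.3 rad).
It fails at once if the sanding block is shoved more than 30 mm or tipped (distance of sander from where it was at the start of the episode above 0.03 m or angle between sander's own z axis and vertical above 0.3 rad).
It also fails if it takes over 72 s, if anything falls off the work surface, if the arm or the gripper's body presses on something with over 40 N, if the wrist force passes 120 N, or if a joint passes its speed limit or range.

### The arm

A 6-joint arm with a two-finger parallel gripper is mounted at the origin on the work surface. World frame = base frame: x ahead of the robot, y to its left, z up, the work surface at z = 0. Lengths are in m, angles in rad, forces in N, time in s.
With the tool pointing down it reaches from about 0.3 to 0.825 m from the base axis. Payload 5.4 kg.
Tool frame: the origin (TCP) lies at the very end of the fingers, on their centre line; the grasp point (between the pads) lies 19 mm behind it; z points along the fingers, x is the direction in which the jaws open and shut, and the axes are right-handed (so a half turn about z gives the same grasp; the last joint's range is limited). The gripper opens to 92 mm and grips with 3 to 60 N. Pads are 20 mm wide; open, the fingers measure 128 mm over their backs; the gripper's body (75 mm by 189 mm) begins 69 mm behind the grasp point.
Start: joints at [-1.399, 0.158, 1.597, -0, 1.386, -0.21], TCP at [0.214, -0.534, 0.215] pointing down, gripper open.
Joint ranges: [-2.91, 2.91], [-0.94, 2.29], [0.18, 2.7], [-1.29, 4.43], [0.17, 2.64], [-3, 3]. Speed limits (rad/s): [2.57, 2.57, 3.14, 3.14, 3.14, 3.14].

### API

Orientations are given as a rotation vector (axis times angle).
In Python, from workcell import bot gives the robot as it stands. Calls block until the motion is done:
- bot.goto(position, orientation): joint-space move of the TCP to a pose.
- bot.line_to(position, rot=None, max_speed=0.15): straight line of the TCP; rot=None keeps the orientation; max_speed is the mean speed in m/s.
- bot.set_joints(angles): joint-space move.
- bot.set_gripper(opening, newtons=None): opening from 0.0 (shut) to 1.0 (fully open); newtons is the grip in N (None keeps the last); returns when the fingers have stopped.
- bot.hold(seconds).
- bot.inverse_kinematics(position, orientation): joint angles nearest the present ones, or None.
- bot.read_camera(name): name is "scene" or "top" or "wrist"; returns a dict with "pixels" (400x640x3 uint8, blue, green, red), "fx", "fy", "cx", "cy" (pixels), "R" (3x3) and "t" (3): a world point X has camera coordinates R X + t. Camera axes: x right, y down, z forward; pixel columns grow to the right and rows downward; lengths in m; the calibration is good to about 2 mm. A picture is of the moment at which its call begins. There is no depth.
A pose or a line that the arm cannot do raises bot.MotionError and nothing moves.
- bot.job_done(): hands the job in, once; it reports no verdict.
Readings, each from a call of its own:
- bot.current_clock(): time.
- bot.current_joints(): joint angles.
- bot.current_joint_vel(): joint speeds.
- bot.current_effort(): joint torques, N m.
- bot.current_ee_pos(): TCP position.
- bot.current_tool_rot(): TCP orientation.
- bot.current_contact_force(): force on the tool from outside, world axes, zero at the start.
- bot.current_ft_torque(): the same for the moment, N m.
- bot.current_opening(): opening from 0.0 (shut) to 1.0 (fully open).
Only numpy, scipy, OpenCV 4.12 (cv2) and the standard library are available. Lean on these libraries where they do the work, as an engineer would, in place of code of your own. Each camera call takes 0.05 s, during which the arm holds its last target.

## Working session

There is one attempt and no reset: what is moved stays moved. The work goes in short steps, each a Python script; the robot and the scene stay as the last script left them, time stands still between calls to the robot, and variables do not carry over. Pictures are saved under pics/ and viewed, and the job is handed in when it is done.

```bash
ls; mkdir -p pics
python3 - <<'E'
from workcell import bot
import cv2,numpy as np
for n in("scene","top","wrist"):
    c=bot.read_camera(n);cv2.imwrite(f"pics/{n}0.png",c["pixels"]);print(n,c["fx"],c["cx"],c["cy"],np.round(c["R"],3).tolist(),np.round(c["t"],3).tolist())
print(bot.current_clock(),bot.current_tool_rot())
E
```

```text
pics
scene 444.65433944854436 314.39635066202385 194.50319270111177 [[0.505, 0.863, -0.0], [0.747, -0.437, -0.501], [-0.433, 0.253, -0.865]] [-0.319, -0.336, 1.773]
top 473.2377045607468 315.7707362608797 199.54926470689554 [[0.016, -1.0, -0.001], [-0.998, -0.015, -0.069], [0.069, 0.002, -0.998]] [0.056, 0.523, 1.378]
wrist 333.0860510728582 321.3481049991323 201.9808246412688 [[0.371, -0.928, -0.002], [-0.889, -0.356, 0.289], [-0.269, -0.105, -0.957]] [-0.575, -0.032, 0.393]
0.15 [-2.60178372e+00  1.75898421e+00  1.53209409e-03]
```

View pics/top0.png

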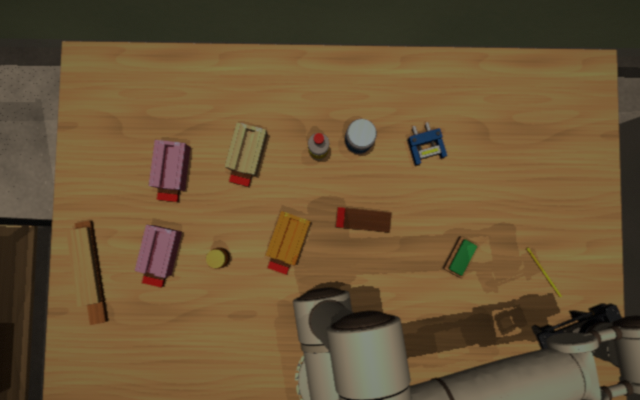

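View pics/scene0.png

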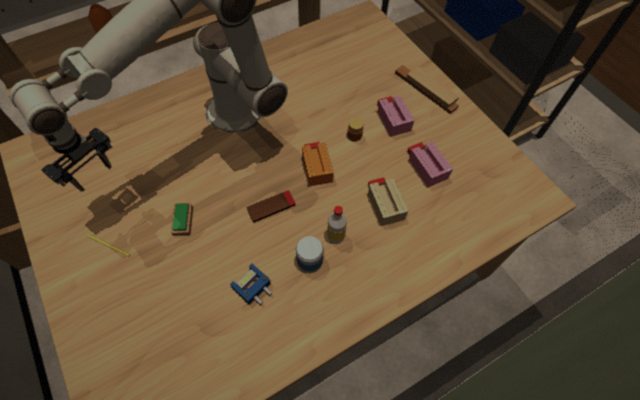

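The top view shows these candidates:
- **Board:** dark with a red left end at (363,219). The long light and brown plank at (88,272) is a look-alike.
- **Rack:** the plywood-coloured one at (247,150). The orange one at (288,240) and the pink ones at (168,165) and (158,252) are decoys.
- **Jig:** blue, at (427,146).
- **Bystanders:** tin (361,136), glue (319,145), jar (218,258), sander (461,257).

Next I'll take close crops.

```bash
cat > h.py <<'E'
import numpy as np,cv2
from scipy.spatial.transform import Rotation as Ro
from workcell import bot
def ray(c,u,v,z):
    R=np.array(c["R"]);t=np.array(c["t"]);C=-R.T@t
    d=R.T@np.array([(u-c["cx"])/c["fx"],(v-c["cy"])/c["fy"],1.0])
    return C+d*(z-C[2])/d[2]
def proj(c,X):
    p=np.array(c["R"])@np.array(X)+np.array(c["t"]);return c["fx"]*p[0]/p[2]+c["cx"],c["fy"]*p[1]/p[2]+c["cy"]
def rot(yaw): # tool down, tool x (jaw) along world yaw
    x=np.array([np.cos(yaw),np.sin(yaw),0]);z=np.array([0,0,-1.]);y=np.cross(z,x)
    return Ro.from_matrix(np.c_[x,y,z]).as_rotvec()
E
python3 - <<'E'
from h import *
c=bot.read_camera("top");im=c["pixels"]
a=cv2.resize(im[110:200,210:300],None,fx=4,fy=4,interpolation=cv2.INTER_CUBIC)
b=cv2.resize(im[110:200,390:480],None,fx=4,fy=4,interpolation=cv2.INTER_CUBIC)
cv2.imwrite("pics/crop1.png",np.clip(np.hstack([a,b]).astype(float)*1.5,0,255).astype(np.uint8))
a=cv2.resize(im[190:250,320:410],None,fx=6,fy=6,interpolation=cv2.INTER_CUBIC)
cv2.imwrite("pics/crop2.png",np.clip(a*1.8,0,255).astype(np.uint8))
for n,u,v,z in [("board",363,219,.02),("red",337,218,.02),("plain",391,222,.02),("jig",427,146,.036),("rackc",247,150,.065),("tin",361,136,.11),("glue",319,138,.19),("jar",218,258,.075),("sander",461,257,.03),("orange",288,240,.06)]:
    print(n,np.round(ray(c,u,v,z),3))
hsv=cv2.cvtColor(im,cv2.COLOR_BGR2HSV)
print(hsv[219,375],hsv[219,341],im[219,375],hsv[219,330])
j=bot.current_joints();print(np.round(j,3))
E
```

```text
board [ 0.467 -0.076  0.02 ]
red [0.469 0.001 0.02 ]
plain [ 0.46  -0.158  0.02 ]
jig [ 0.684 -0.26   0.036]
rackc [0.659 0.263 0.065]
tin [ 0.695 -0.059  0.11 ]
glue [0.672 0.058 0.19 ]
jar [0.35  0.335 0.075]
sander [ 0.361 -0.36   0.03 ]
orange [0.403 0.141 0.06 ]
[ 11 177  65] [  1 225 119] [20 36 65] [ 16 147 123]
[-1.399  0.159  1.598 -0.     1.386 -0.21 ]
```

View pics/crop1.png

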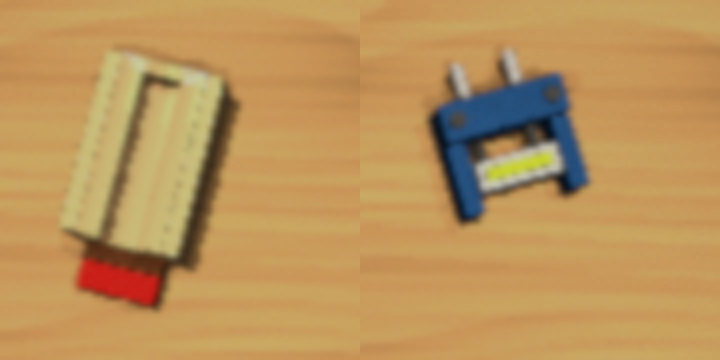

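View pics/crop2.png

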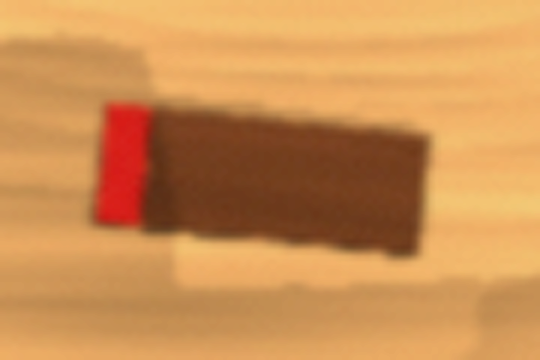

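Run:
```python
from h import *
def look(n,p,yaw):
    bot.goto(p,rot(yaw)); c=bot.read_camera("wrist"); cv2.imwrite(f"pics/{n}.png",np.clip(c["pixels"]*1.4,0,255).astype(np.uint8)); np.savez(f"pics/{n}.npz",**c); print(n,bot.current_clock(),np.round(bot.current_joints(),2))
print(bot.inverse_kinematics([.6,-.24,.28],rot(np.pi/2+.2)),bot.inverse_kinematics([.6,-.24,.28],rot(-np.pi/2+.2)))
look("wjig",[.66,-.26,.28],-np.pi/2+.2)
look("wrack",[.62,.26,.28],-np.pi/2-.2)
look("wboard",[.46,-.07,.25],0)
```

```text
[-5.67128355e-01  3.09742020e-01  1.29105091e+00 -4.44089210e-16
  1.54079972e+00 -2.33792468e+00] [-5.67128355e-01  3.09742020e-01  1.29105091e+00 -8.88178420e-16
  1.54079972e+00  8.03667971e-01]
wjig 2.1583 [-0.55  0.48  1.07 -0.    1.59  0.83]
wrack 4.1 [ 0.22  0.38  1.2  -0.    1.56  1.99]
wboard 6.2083 [-0.41 -0.16  1.84  0.    1.46 -0.41]
```

```bash
python3 -c "
import cv2
cv2.imwrite('pics/w2.png',cv2.resize(cv2.imread('pics/wboard.png'),None,fx=1,fy=1))"
```

```text
(no output)
```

View pics/wjig.png

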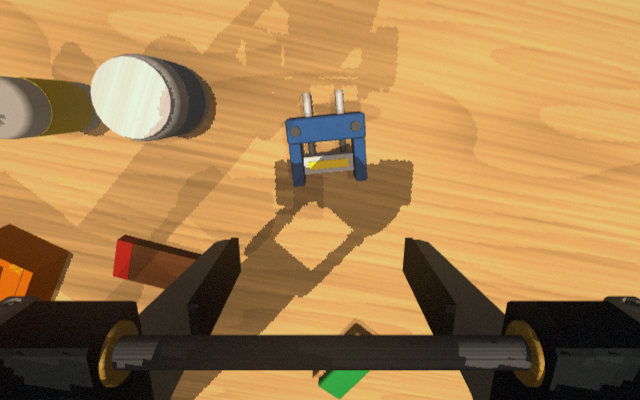

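View pics/wrack.png

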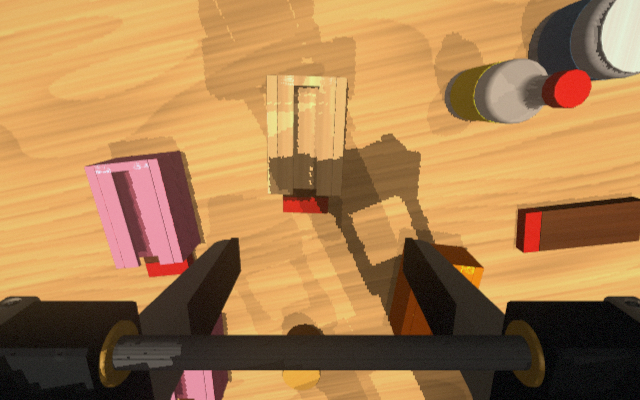

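View pics/wboard.png

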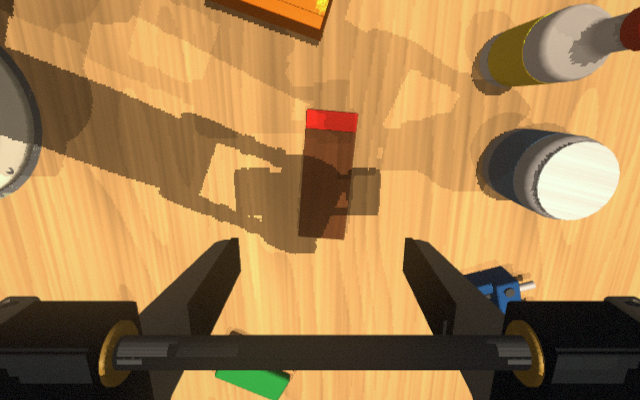

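Run:
```python
import cv2,numpy as np
def z(n,x0,x1,y0,y1,f,g=1.0):
    im=np.load(f"pics/{n}.npz")["pixels"][y0:y1,x0:x1]
    a=cv2.resize(im,None,fx=f,fy=f,interpolation=cv2.INTER_CUBIC).astype(float)*1.6
    a=np.clip(a,0,255).astype(np.uint8)
    for k in range(x0-x0%10+10,x1,10): cv2.line(a,((k-x0)*f,0),((k-x0)*f,8),(255,0,255) if k%50 else (0,255,0),2)
    for k in range(y0-y0%10+10,y1,10): cv2.line(a,(0,(k-y0)*f),(8,(k-y0)*f),(255,0,255) if k%50 else (0,255,0),2)
    return a
cv2.imwrite("pics/zj.png",z("wjig",270,385,80,200,5))
cv2.imwrite("pics/zr.png",z("wrack",245,375,60,220,3))
cv2.imwrite("pics/zb.png",z("wboard",280,400,95,250,3))
```

```text
(no output)
```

View pics/zj.png

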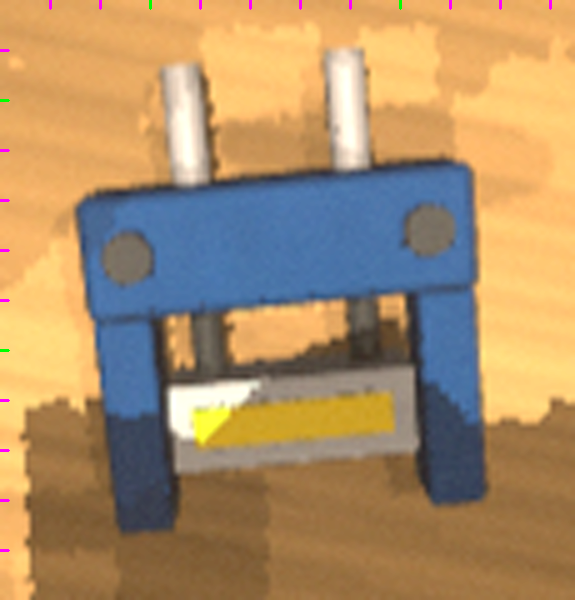

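View pics/zr.png

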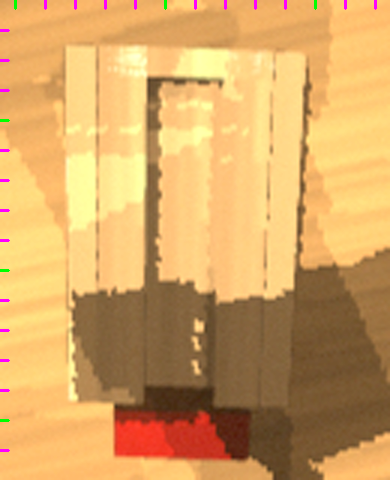

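View pics/zb.png

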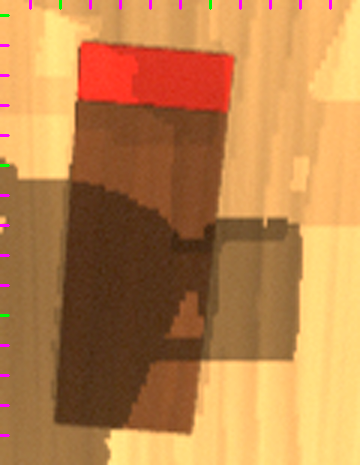

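```bash
cat > meas.py <<'E'
from h import *
def L(n,pts,f,o,z):
    c=np.load(f"pics/{n}.npz");return np.array([ray(c,o[0]+u/f,o[1]+v/f,z)[:2] for u,v in pts])
ang=lambda d:np.arctan2(d[1],d[0])
N=np.linalg.norm
if __name__=="__main__":
    b=L("wboard",[(80,42),(233,57),(191,433),(55,423)],3,(280,95),.02)
    print("board",b.mean(0),"len",N(b[0]-b[3]),N(b[1]-b[2]),"w",N(b[0]-b[1]),N(b[2]-b[3]),"yaw",ang(b[0]-b[3]),ang(b[1]-b[2]))
    k=L("wjig",[(78,202),(470,163),(474,283),(95,320)],5,(270,80),.045)
    print("block",k.mean(0),N(k[0]-k[1]),N(k[2]-k[3]),N(k[0]-k[3]),"yaw",ang(k[0]-k[1])-np.pi/2,ang(k[3]-k[2])-np.pi/2)
    e=L("wjig",[(120,532),(175,528),(433,503),(485,498)],5,(270,80),.036)
    print("cheeks",e.mean(0),N(e[0]-e[3]),N(e[1]-e[2]),"yaw",ang(e[0]-e[3])-np.pi/2, "axis",ang(k.mean(0)-e.mean(0)),N(k.mean(0)-e.mean(0)))
    r=L("wrack",[(66,46),(304,53),(288,408),(70,400)],3,(245,60),.065)
    print("rack",r.mean(0),N(r[0]-r[1]),N(r[2]-r[3]),N(r[0]-r[3]),N(r[1]-r[2]),"yaw",ang(r[0]-r[3]),ang(r[1]-r[2]),ang(r[0]-r[1])-np.pi/2,ang(r[3]-r[2])-np.pi/2, "axis",ang(r[0]+r[1]-r[2]-r[3]))
E
python3 meas.py
```

```text
board [ 0.4669425  -0.07902486] len 0.1590405658956064 0.15813511820551923 w 0.05951020599811912 0.05900947311803342 yaw 1.4886850041408126 1.4855528865693255
block [ 0.71096399 -0.25694761] 0.0928507295044262 0.09159657303639057 0.02790240434982029 yaw 0.29345312707363 0.29362721633992894
cheeks [ 0.64468284 -0.27686521] 0.0935797874429502 0.06617341835859558 yaw 0.2928038533297104 axis 0.29191703608793407 0.0692091124301291
rack [0.66521405 0.26753408] 0.08605931311890863 0.08724342537100453 0.13264115156139814 0.1335570069857929 yaw -0.23765565480989137 -0.2287738672787243 -0.230067870733615 -0.24060825225181937 axis -0.23319948203785767
```

Measured sizes agree with the given ones to within 1–3 mm: board 159×59, block 92.5×28, inner cheek gap 66, rack 87×133. The board in the crop has one red end and a plain end, as described. Next I'll grasp it at its centre.

```bash
cat >> h.py <<'E'
B=np.array([.467,-.079]);BY=1.487
JY=.293;JF=np.array([.6447,-.2769]) # jig x=-25mm at JF
RY=-.233;RC=np.array([.6652,.2675])
u=lambda a:np.array([np.cos(a),np.sin(a)])
def jig(x,y=0): return JF+(x+.025)*u(JY)+y*u(JY+np.pi/2)
def rack(x,y=0): return RC+x*u(RY)+y*u(RY+np.pi/2)
P=lambda xy,z:[xy[0],xy[1],z]
def st(): print(round(bot.current_clock(),2),"ee",np.round(bot.current_ee_pos(),4),"F",np.round(bot.current_contact_force(),1),"op",round(bot.current_opening(),3))
E
python3 - <<'E'
from h import *
r=rot(BY-np.pi/2)
bot.goto(P(B,.08),r); bot.line_to(P(B,.004),max_speed=.1)
bot.set_gripper(0,40); st()
bot.line_to(P(B,.06)); st()
bot.goto(P(jig(-.155),.08),rot(JY-np.pi/2)); st(); print(np.round(bot.current_joints(),2))
c=bot.read_camera("wrist");cv2.imwrite("pics/h1.png",np.clip(c["pixels"]*1.5,0,255).astype(np.uint8));np.savez("pics/h1.npz",**c)
E
```

```text
8.42 ee [ 0.467  -0.079   0.0041] F [-0.3  0.5  1.1] op 0.648
8.94 ee [ 0.4666 -0.0788  0.0595] F [-0.2 -0.7 -1.7] op 0.653
9.9 ee [ 0.5195 -0.313   0.0785] F [-0.   0.6 -1.2] op 0.649
[-0.74  0.38  1.62  0.    1.15  0.53]
```

View pics/h1.png

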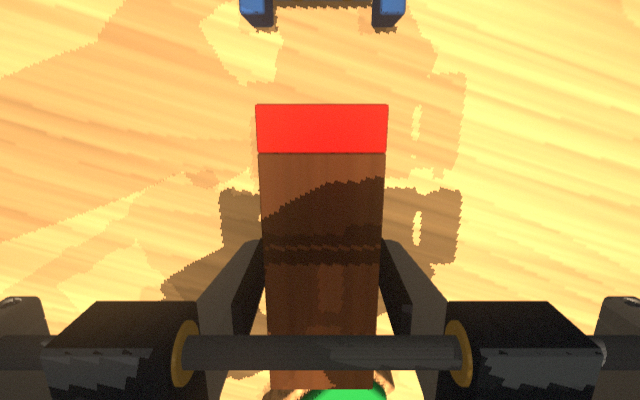

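The red end is forward with its top edge at (256–388,104). The cheek fronts are at (258,28) and (390,28), so the board is centred on the jig. Next I'll lower it and push.

```bash
cat >> h.py <<'E'
def push(x0,zz,xmax,y=0):
    d=u(JY);f0=bot.current_contact_force()[:2]@d
    x=x0;n=0
    while x<xmax:
        x+=.0015; bot.line_to(P(jig(x,y),zz),max_speed=.03)
        f=bot.current_contact_force()[:2]@d-f0
        l=bot.current_contact_force()[:2]@u(JY+np.pi/2)
        print(round(x*1e3,1),round(-f,1),round(l,1),end=" | ")
        if -f>17: break
    print();return x
E
python3 - <<'E'
from h import *
c=np.load("pics/h1.npz");e=[ray(c,256,104,.0945),ray(c,388,104,.0945)];m=(e[0]+e[1])/2
print("tip from tcp",(m[:2]-np.array(bot.current_ee_pos())[:2])@u(JY),(m[:2]-np.array(bot.current_ee_pos())[:2])@u(JY+np.pi/2))
bot.line_to(P(jig(-.135),.006),max_speed=.1);st()
bot.line_to(P(jig(-.094),.006),max_speed=.08);st()
x=push(-.094,.006,-.076);bot.hold(.5);st()
E
```

```text
tip from tcp 0.08107362237592085 -0.001518761457353535
10.87 ee [ 0.5397 -0.309   0.0063] F [ 0.7  0.8 -0.8] op 0.651
11.53 ee [ 0.5785 -0.2967  0.0059] F [ 0.2 -0.2 -1.4] op 0.649
-92.5 0.1 -0.4 | -91.0 2.8 -0.6 | -89.5 4.9 -0.2 | -88.0 6.3 -1.4 | -86.5 7.2 -0.2 | -85.0 7.9 -0.4 | -83.5 9.8 0.6 | -82.0 12.1 -0.5 | -80.5 14.2 -0.2 | -79.0 18.3 -0.3 | 
14.53 ee [ 0.5886 -0.2939  0.0054] F [-18.   -5.1   5.4] op 0.65
```

Run:
```python
from h import *
c=bot.read_camera("wrist");np.savez("pics/h2.npz",**c)
cv2.imwrite("pics/h2.png",cv2.resize(np.clip(c["pixels"][0:250,200:450]*1.7,0,255).astype(np.uint8),None,fx=2.4,fy=2.4))
st()
```

```text
14.58 ee [ 0.5886 -0.2939  0.0054] F [-18.8  -6.1   5. ] op 0.65
```

View pics/h2.png

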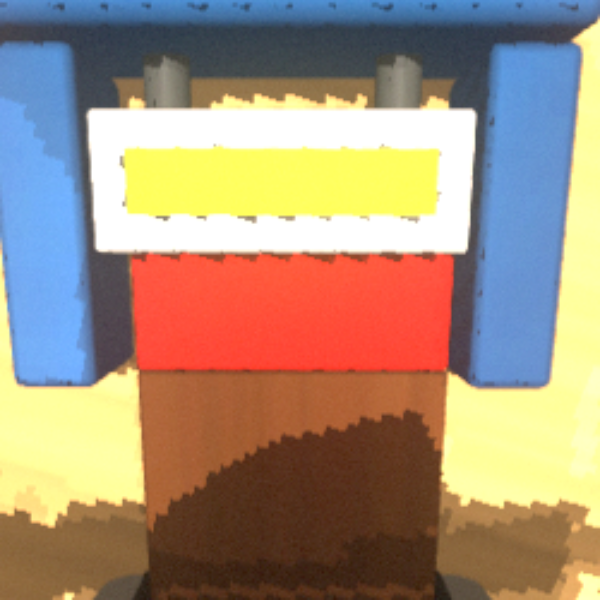

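Run:
```python
from h import *
c=np.load("pics/h2.npz")
a=ray(c,200+280/2.4,253/2.4,.037)[:2]; f=ray(c,200+280/2.4,385/2.4,.036)[:2]
bk=ray(c,200+280/2.4,108/2.4,.037)[:2]
print((a-f)@u(JY),(bk-a)@u(JY),[(p-JF)@u(JY) for p in(a,f)],[(p-JF)@u(JY+np.pi/2) for p in(a,f)])
```

```text
0.022245006731915307 0.02194991831178755 [np.float64(0.02262436619603792), np.float64(0.00037935946412261253)] [np.float64(0.000702299470161155), np.float64(0.0008317423849976229)]
```

The red end is flush on the bar with the bar about 7.5–8 mm back and about 18 N applied. I held it for more than 0.5 s. Next I'll turn the board and push the plain end.

Run:
```python
from h import *
bot.line_to(P(jig(-.13),.006),max_speed=.12)
bot.line_to(P(jig(-.18),.12),max_speed=.2);st()
bot.goto(P(jig(-.155),.08),rot(JY+np.pi/2));st();print(np.round(bot.current_joints(),2))
bot.line_to(P(jig(-.130),.006),max_speed=.12)
bot.line_to(P(jig(-.092),.006),max_speed=.08);st()
x=push(-.092,.006,-.073);bot.hold(.6);st()
c=bot.read_camera("top");np.savez("pics/t2.npz",**c)
c=bot.read_camera("scene");cv2.imwrite("pics/s2.png",cv2.resize(np.clip(c["pixels"][150:330,150:350]*1.7,0,255).astype(np.uint8),None,fx=3,fy=3))
```

```text
15.93 ee [ 0.4962 -0.3209  0.1188] F [-0.3 -0.5 -3.3] op 0.649
18.55 ee [ 0.5202 -0.3144  0.0799] F [ 0.3  0.5 -0.8] op 0.653
[-0.74  0.38  1.62  0.    1.15 -2.61]
19.98 ee [ 0.5805 -0.2962  0.0059] F [-0.4  1.2 -1.6] op 0.649
-90.5 -0.6 0.4 | -89.0 2.9 -1.0 | -87.5 3.8 -1.7 | -86.0 6.7 -0.8 | -84.5 7.2 -0.9 | -83.0 8.1 -0.1 | -81.5 10.1 -1.3 | -80.0 11.4 -0.8 | -78.5 14.0 -0.5 | -77.0 19.0 -0.7 | 
23.07 ee [ 0.5905 -0.2934  0.0055] F [-18.2  -5.4   4.9] op 0.648
```

View pics/s2.png

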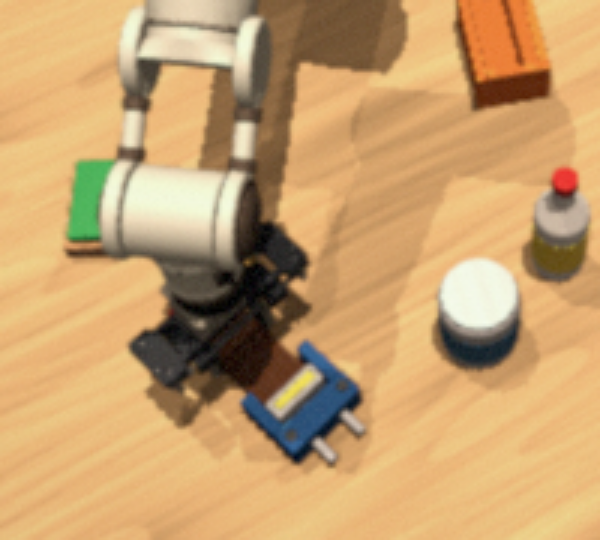

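Plain end: same force profile, ending at the stop with 19 N. Next I'll back off, set the board down, and regrasp near the red end with the camera facing forward.

Run:
```python
from h import *
bot.line_to(P(jig(-.125),.0045),max_speed=.12)
bot.set_gripper(1.0);st()
bot.line_to(P(jig(-.125),.09),max_speed=.25)
bot.goto(P(jig(-.18),.09),rot(JY-np.pi/2));st()
c=bot.read_camera("wrist");cv2.imwrite("pics/h3.png",np.clip(c["pixels"]*1.5,0,255).astype(np.uint8));np.savez("pics/h3.npz",**c)
```

```text
24.36 ee [ 0.549  -0.3058  0.0045] F [-0.1  0.2  0.2] op 1.003
27.43 ee [ 0.4962 -0.3216  0.0898] F [ 0.7  0.1 -0.4] op 1.001
```

View pics/h3.png

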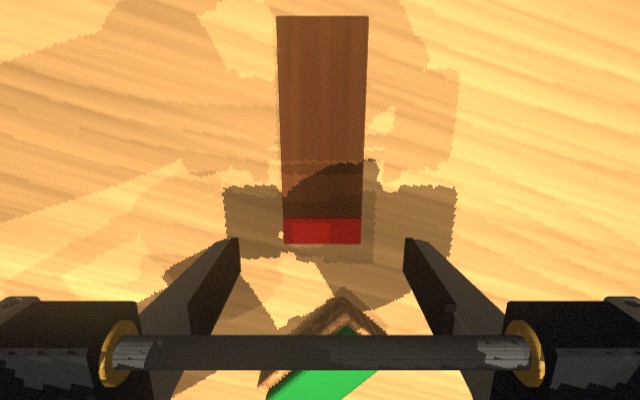

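The board lies plain end forward at (277–368,16). The red edge at row 243 is the near end, and the board is undisturbed.

Run:
```python
from h import *
c=np.load("pics/h3.npz")
p=ray(c,322.5,16,.02)[:2];r=ray(c,322.5,243.5,.02)[:2]
X=lambda q:((q-JF)@u(JY)-.025,(q-JF)@u(JY+np.pi/2))
print(X(p),X(r),np.linalg.norm(p-r))
xc=(X(p)[0]+X(r)[0])/2;print(xc)
xg=xc-.055
bot.goto(P(jig(xg),.05),rot(JY-np.pi/2))
bot.line_to(P(jig(xg),.0045),max_speed=.1)
bot.set_gripper(0,55);st()
bot.line_to(P(jig(xg),.06),max_speed=.12)
bot.line_to(P(jig(xg-.03),.30),max_speed=.25);st()
q0=rack(-.067-.155)
bot.goto(P(q0,.30),rot(RY-np.pi/2));st()
bot.line_to(P(q0,.075),max_speed=.25);st()
c=bot.read_camera("wrist");cv2.imwrite("pics/h4.png",np.clip(c["pixels"]*1.5,0,255).astype(np.uint8));np.savez("pics/h4.npz",**c)
```

```text
(np.float64(-0.04492867704081708), np.float64(-0.0016873790397139998)) (np.float64(-0.20406597179228658), np.float64(-0.0016876468221692718)) 0.15913729475169483
-0.12449732441655183
28.96 ee [ 0.4969 -0.3217  0.0048] F [ 0.1 -0.2  1.8] op 0.647
30.69 ee [ 0.4675 -0.3295  0.2978] F [-0.6  0.2 -1. ] op 0.648
33.01 ee [0.4496 0.3182 0.2999] F [ 0.3 -1.3 -1.7] op 0.651
34.06 ee [0.4505 0.3192 0.0766] F [-0.1 -0.3 -0.4] op 0.646
```

View pics/h4.png

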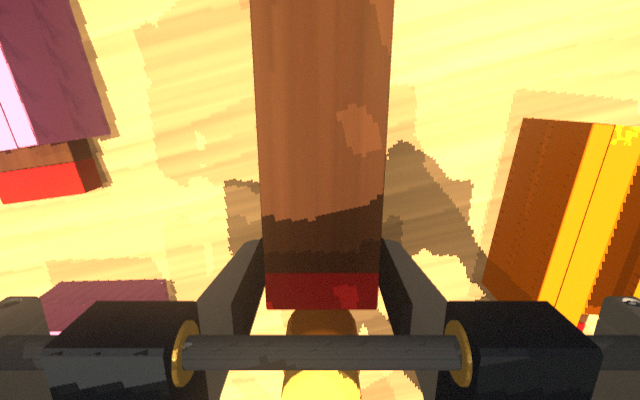

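Run:
```python
from h import *
q=rack(-.067-.155,.0016)
bot.line_to(P(q,.0420),rot(RY-np.pi/2),max_speed=.1);st()
c=bot.read_camera("top");np.savez("pics/t4.npz",**c)
a=np.clip(cv2.resize(c["pixels"][100:230,180:310],None,fx=6,fy=6,interpolation=cv2.INTER_CUBIC)[:600]*1.6,0,255).astype(np.uint8)
cv2.imwrite("pics/t4.png",a)
s=bot.read_camera("scene");np.savez("pics/s4.npz",**s)
a=np.clip(cv2.resize(s["pixels"][110:240,300:440],None,fx=5,fy=4.6,interpolation=cv2.INTER_CUBIC)*1.6,0,255).astype(np.uint8)
cv2.imwrite("pics/s4.png",a)
```

```text
34.59 ee [0.4496 0.3204 0.0421] F [-0.3 -0.3 -1.6] op 0.648
```

View pics/t4.png

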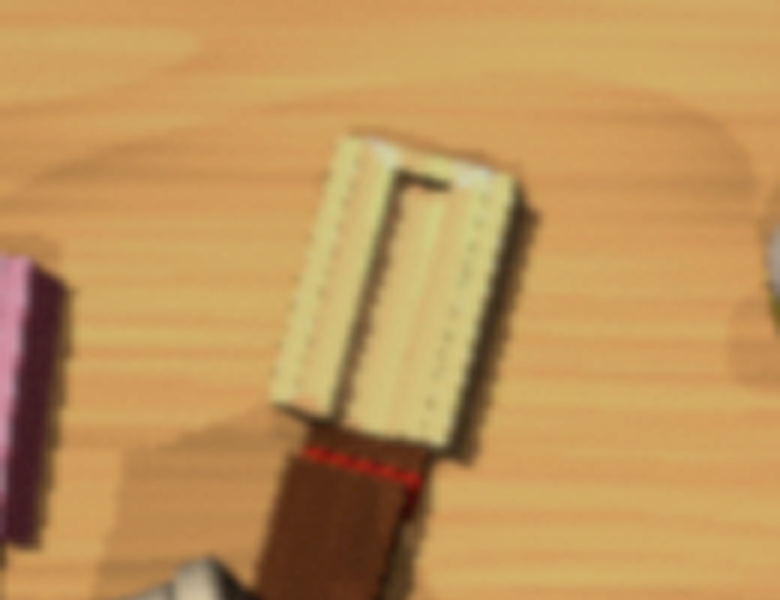

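View pics/s4.png

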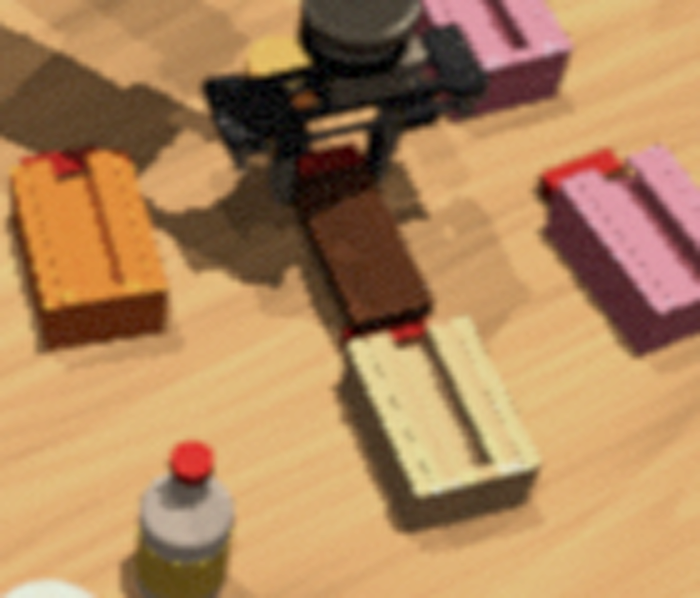

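Run:
```python
from h import *
c=np.load("pics/t4.npz")
f=lambda p,z:ray(c,180+p[0]/6,100+p[1]/6,z)[:2]
X=lambda q:np.round([1e3*(q-RC)@u(RY),1e3*(q-RC)@u(RY+np.pi/2)],1)
for p in[(272,403),(450,447),(343,137),(520,180)]: print("rack",X(f(p,.065)))
for p in[(292,460),(258,590),(408,510),(383,598)]: print("board",X(f(p,.0576)))
print("tcp",X(np.array(bot.current_ee_pos())[:2]))
# edge profile across board via gray at rack x=-95..-110 at z .0576 and rack at z .065
g=cv2.cvtColor(c["pixels"],cv2.COLOR_BGR2GRAY).astype(np.float32)
def prof(xs,z):
    ys=np.arange(-60,60,.5)
    acc=[]
    for x in xs:
        uv=np.array([proj(c,[*rack(x/1e3,y/1e3),z]) for y in ys],np.float32)
        acc.append(cv2.remap(g,uv[:,:1].copy(),uv[:,1:].copy(),cv2.INTER_LINEAR)[:,0])
    d=np.gradient(cv2.GaussianBlur(np.mean(acc,0).reshape(-1,1),(1,5),1).ravel());o=np.argsort(-abs(d))
    return [(ys[i],round(float(d[i]),1)) for i in o[:10]]
print(prof(range(-112,-92,2),.0576));print(prof(range(-50,50,4),.065))
```

```text
rack [-68.7  42. ]
rack [-68.2 -45.7]
rack [64.  42.2]
rack [ 64.7 -45.5]
board [-92.3  27.2]
board [-156.6   26.8]
board [-101.9  -32.8]
board [-145.6  -32. ]
tcp [-221.4    2.1]
[(np.float64(-41.5), -4.0), (np.float64(-42.0), -4.0), (np.float64(-41.0), -3.9), (np.float64(31.5), 3.7), (np.float64(32.0), 3.7), (np.float64(-42.5), -3.7), (np.float64(-40.5), -3.7), (np.float64(31.0), 3.6), (np.float64(32.5), 3.6), (np.float64(30.5), 3.5)]
[(np.float64(-42.5), 6.0), (np.float64(-43.0), 5.9), (np.float64(-42.0), 5.9), (np.float64(-43.5), 5.8), (np.float64(-41.5), 5.7), (np.float64(-44.0), 5.5), (np.float64(-41.0), 5.4), (np.float64(-44.5), 4.9), (np.float64(-40.5), 4.9), (np.float64(16.5), 4.5)]
```

Both views agree. The rack centre is at y = −1.75 mm in the top camera and the board centre is at −2.7 mm. I'll shift about 0.9 mm left and insert slowly, watching forces.

Run:
```python
from h import *
y=.0025;zz=.0415;d=u(RY);n=u(RY+np.pi/2)
x=-.067-.150
while x< -.067-.035:
    x+=.008; bot.line_to(P(rack(x,y),zz),max_speed=.06)
    F=bot.current_contact_force();F2=F[:2]
    print(round((x+.067)*1e3),np.round([F2@d,F2@n,F[2]],1),end=" | ")
    if F2@d<-6 or abs(F2@n)>6 or abs(F[2])>8: print("STOP");break
st()
c=bot.read_camera("scene");cv2.imwrite("pics/s5.png",np.clip(cv2.resize(c["pixels"][110:240,300:440],None,fx=5,fy=4.6,interpolation=cv2.INTER_CUBIC)*1.6,0,255).astype(np.uint8))
```

```text
-142 [-0.3  0.  -1.9] | -134 [-0.4 -0.7 -2.7] | -126 [ 0.4  0.7 -1.7] | -118 [-0.3  0.5 -1.4] | -110 [ 0.   0.2 -2.4] | -102 [-0.8 -0.1 -0.4] | -94 [-0.   0.2 -2. ] | -86 [-0.4 -0.8 -2. ] | -78 [-0.1  0.4 -1.2] | -70 [-0.8 -0.7 -0.8] | -62 [-1.1 -0.1 -1.3] | -54 [-0.9  0.1 -1.1] | -46 [ 0.4  0.1 -0.6] | -38 [ 0.9  0.4 -2. ] | -30 [-1.5 -0.3 -2.5] | 39.02 ee [0.5719 0.2922 0.0416] F [-1.5  0.  -2.5] op 0.649
```

View pics/s5.png

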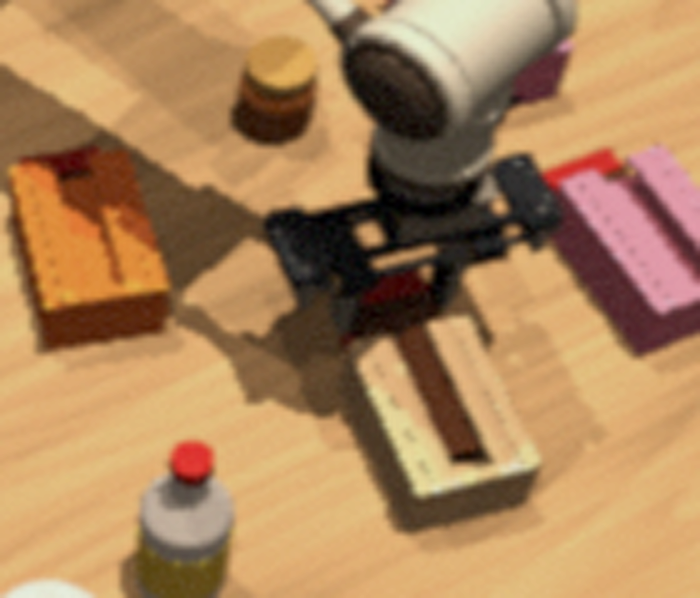

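Run:
```python
from h import *
y=.0025;d=u(RY);n=u(RY+np.pi/2);M=-.067
x=-.030
while x<-.0171:
    x+=.004;bot.line_to(P(rack(M+x,y),.0415),max_speed=.05);F=bot.current_contact_force()
    print(round(x*1e3),np.round([F[:2]@d,F[:2]@n,F[2]],1),end=" | ")
    if F[:2]@d<-6: print("STOP");break
z=.0415
while z>.0385:
    z-=.001;bot.line_to(P(rack(M+x,y),z),max_speed=.03);F=bot.current_contact_force();print("z",round(z,4),round(F[2],1),end=" | ")
    if F[2]>2: break
bot.set_gripper(1.0);st()
bot.line_to(P(rack(M+x,y),.12),max_speed=.25)
bot.line_to(P(rack(M-.09,y),.12),max_speed=.2)
bot.set_gripper(0,20)
bot.line_to(P(rack(M-.09,y),.044),max_speed=.2);st()
c=bot.read_camera("wrist");cv2.imwrite("pics/h6.png",np.clip(c["pixels"]*1.5,0,255).astype(np.uint8));np.savez("pics/h6.npz",**c)
```

```text
-26 [ 0.3  0.2 -1.9] | -22 [ 0.8 -0.5 -2. ] | -18 [-0.4  0.3 -1. ] | -14 [-0.1  0.2 -2.1] | z 0.0405 -1.4 | z 0.0395 0.7 | z 0.0385 6.5 | 41.46 ee [0.587  0.2886 0.0384] F [0.8 0.7 0. ] op 1.001
44.35 ee [0.5133 0.3063 0.0445] F [0.5 0.1 0.5] op 0.007
```

View pics/h6.png

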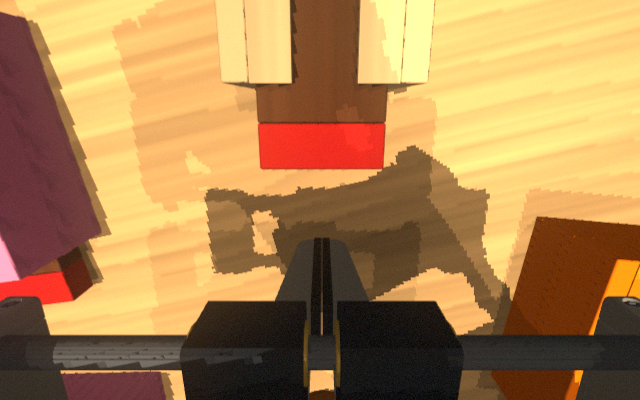

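The board sits straight in the slot, with its red end face edge at (260–385,168) and the fingers closed behind it. Next I'll push it home.

Run:
```python
from h import *
y=.0025;d=u(RY);n=u(RY+np.pi/2);M=-.067
bot.line_to(P(rack(M-.060,y),.044),max_speed=.08)
x=-.060;F0=bot.current_contact_force()
while x<-.034:
    x+=.0015;bot.line_to(P(rack(M+x,y),.044),max_speed=.04);F=bot.current_contact_force()-F0
    print(round(x*1e3,1),np.round([F[:2]@d,F[:2]@n],1),end=" | ")
    if F[:2]@d<-10: print("STOP");break
st()
c=bot.read_camera("wrist");np.savez("pics/h7.npz",**c)
bot.line_to(P(rack(M-.085,y),.044),max_speed=.1)
bot.line_to(P(rack(M-.085,y),.10),max_speed=.2);st()
c=bot.read_camera("wrist");cv2.imwrite("pics/h8.png",np.clip(c["pixels"]*1.5,0,255).astype(np.uint8));np.savez("pics/h8.npz",**c)
```

```text
-58.5 [ 0.2 -0.7] | -57.0 [ 0.5 -0.9] | -55.5 [0.7 0.2] | -54.0 [0.9 0.6] | -52.5 [ 1.2 -0.1] | -51.0 [1.4 0.1] | -49.5 [0.9 0.2] | -48.0 [ 0.1 -0.3] | -46.5 [-0.1 -0.5] | -45.0 [-5.4 -0.8] | -43.5 [-9.4  0.4] | -42.0 [-13.2  -1.4] | STOP
47.92 ee [0.5556 0.2961 0.0439] F [-13.9   2.    9.8] op 0.004
48.99 ee [0.5188 0.305  0.1003] F [ 0.5  1.2 -0.1] op 0.002
```

View pics/h8.png

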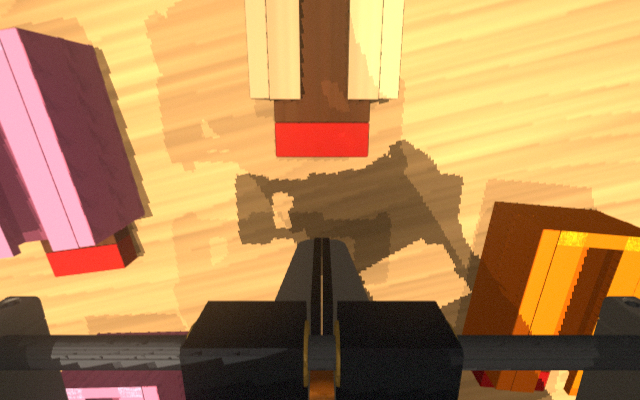

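Run:
```python
from h import *
X=lambda q:np.round([1e3*(q[:2]-RC)@u(RY),1e3*(q[:2]-RC)@u(RY+np.pi/2)],1)
c=np.load("pics/h8.npz")
for n,p,z in[("redL",(276,156),.055),("redR",(368,156),.055),("paintL",(276,123),.055),("rackFL",(250,98),.065),("rackFR",(397,98),.065)]: print(n,X(ray(c,*p,z)))
bot.line_to(P(rack(-.16,.0025),.22),max_speed=.3)
for n,b in(("top","t9"),("scene","s9")):
    c=bot.read_camera(n);cv2.imwrite(f"pics/{b}.png",np.clip(c["pixels"]*1.5,0,255).astype(np.uint8));np.savez(f"pics/{b}.npz",**c)
st()
```

```text
redL [-102.    31.5]
redR [-102.1  -28.3]
paintL [-81.1  30.6]
rackFL [-66.2  44. ]
rackFR [-66.3 -42.6]
49.69 ee [0.5088 0.3063 0.2171] F [-0.4 -0.  -0.9] op 0.006
```

View pics/t9.png

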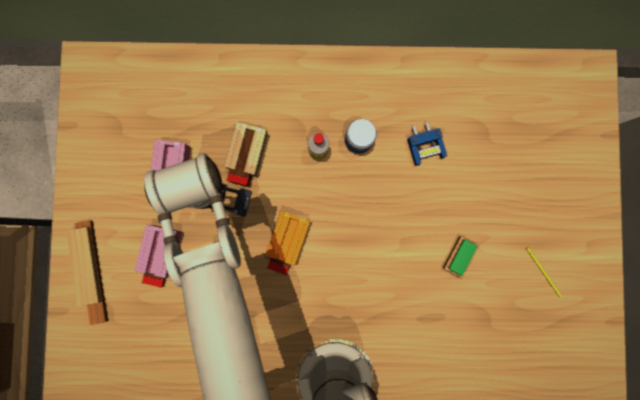

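View pics/s9.png

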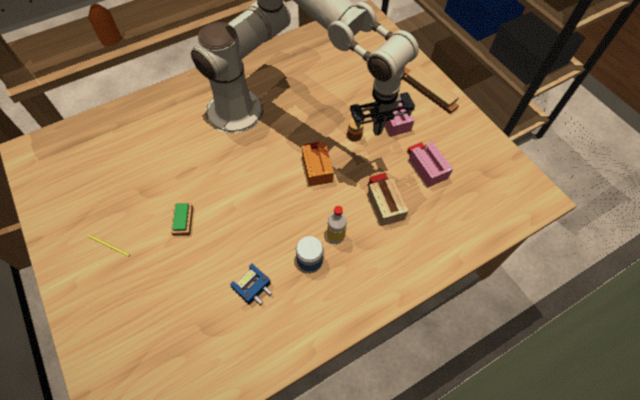

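The board sticks out 35.8 mm against 36 expected. It is about 1 mm off-centre laterally and straight. Tin, glue and sander are at their original pixels in both views, and the jar is at its original pixel in the scene view. Handing in now.

Run:
```python
from h import *
print(bot.job_done()); print(bot.current_clock())
```

```text
the job is handed in; nothing more can be done
None
the job is handed in; nothing more can be done
```

The job is handed in: both ends of the board were pressed in the jig, red end first, and the board is home in the plywood rack's upper slot with the red end sticking out. No verdict was reported. The robot's clock read 49.7 s before hand-in, against the 72 s limit.

- **Jig, red end:** I pushed to about 18 N, past the 12 N stop force, and held for over 0.5 s. The wrist image put the bar's face 22.2–22.6 mm inside the cheeks, so it was about 7.5 mm back. The board sat about 2 mm off the jig's centre line, within the 6 mm limit.
- **Jig, plain end:** The force rose the same way to 19 N and I held for over 0.5 s. The scene picture agreed, but I did not measure the bar's travel for this end.
- **Rack:** I slid the board in without noticeable side force, let go, and pushed it home with closed fingers until the force reached 13 N. The last measurement showed it sticking out 35.8 mm (36 expected), about 1 mm off centre and straight.
- **Bystanders:** Tin, glue bottle and sanding block showed at their original pixels in both views. In the last pictures the arm hid the jar from the top camera, so I checked it only in the scene view, where it was unmoved.
- **Disagreement:** The wrist and top cameras differed from the robot's own position by about 1.5–4 mm sideways. I corrected for this by comparing the board with the rack in the same top-camera picture.

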